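# Set the paddle drive's coarse and fine knobs to the set-point arrow

## Robot

A 6-joint arm with a two-finger parallel gripper is mounted at the origin on the work surface. World frame = base frame: x ahead of the robot, y to its left, z up, the work surface at z = 0. Lengths are in m, angles in rad, forces in N, time in s.
With the tool pointing down it reaches from about 0.35 to 0.975 m from the base axis. Payload 4.9 kg.
Tool frame: the origin (TCP) lies midway between the tips of the shut fingers; the grasp point (between the pads) lies 19 mm behind it (manip.pinch_z is the x of the grasp point in the tool frame, in m); x points along the fingers, y is the direction in which the jaws open and shut, and the axes are right-handed (so a half turn about x gives the same grasp; the last joint's range is limited). The gripper opens to 85 mm and grips with 20 to 120 N. Pads are 22 mm wide; open, the fingers measure 114 mm over their backs; the gripper's body (76 mm by 85 mm) begins 54 mm behind the grasp point. The pads swing forward as they close: fully open they stand 13 mm farther back than shut.
Start: joints at [1.045, 0.053, 1.613, -0, 1.476, -0.119], TCP at [0.247, 0.574, 0.231] pointing down, gripper open.
Joint ranges: [-3.01, 3.01], [-1.01, 2.22], [0.06, 2.58], [-1.02, 4.17], [0.09, 2.62], [-3.14, 3.14]. Speed limits (rad/s): [2.57, 2.57, 3.14, 3.14, 3.14, 3.14].

## Interface

Orientations are given as a unit quaternion [w, x, y, z].
In Python, from plant import sensors, cams, workorder, manip gives the robot as it stands.
- The arm moves only by the tool drive_tool, never from a script. Its argument "series" is a list of rows, each an object of numbers: "x", "y", "z": the shift along the tool's x, y, z in units of 25 mm (1.0 is 25 mm); "ax", "ay", "az": the turn, a rotation vector about the tool's x, y, z in units of 5 degrees (1.0 is 5 degrees). A call has 1 to 5 rows; each row is the pose to reach, as a shift and turn from the pose commanded when the call began, along the tool's axes at that moment; what a row does not reach only later rows make up. A row lasts 1/12 s, in which the tool goes at most 41.7 mm and 7.16 degrees, less where a joint would pass 70% of its speed; a pose out of reach is approached as far as the arm can. A call with a gripper value outside its range is refused whole. "hand" is the opening, from 0 (shut) to 1 (fully open), set as the call begins (left out, the last holds). The fingers move at their own pace and stop on an object; the grip force is fixed at half the most. Time passes only in rows, so rows that repeat a pose let the fingers close. It gives the time, the measured TCP pose, the force and the opening at its end, in the units of the state.
- sensors.state(): the state, without advancing time (a new reading comes with each control period).
- cams.grab_frame(name): name is "side" or "top"; returns a dict with "img" (384x512x3 uint8, blue, green, red), "camera_matrix" (3x3 intrinsics, pixels), "k1" (the pictures are not rectified: a ray, as slopes to the right and down, at radius r is drawn at 1 + k1 r^2 times it, then the intrinsics apply), "cam_to_world" (4x4, takes a point from camera to world coordinates). Camera axes: x right, y down, z forward; pixel columns grow to the right and rows downward; lengths in m; the calibration is good to about 2 mm. A picture is of the moment at which its call begins. There is no depth.
- workorder.job_done(): hands the job in, once; it reports no verdict.
The state is a dict: "time": time; "joint_pos": joint angles; "joint_vel": joint speeds; "joint_efforts": joint torques, N m; "tool_pos": TCP position; "tool_rot": TCP orientation; "contact_force": force on the tool from outside, world axes, zero at the start; "ft_torque": the same for the moment, N m; "gripper_width": opening from 0.0 (shut) to 1.0 (fully open).
Only numpy, scipy, OpenCV 4.12 (cv2) and the standard library are available. Lean on these libraries where they do the work, as an engineer would, in place of code of your own. Each camera call takes 0.05 s, during which the arm holds its last target.

## Task

Bring the paddle drive back to its marked speed on the blue control box with the double knob: first turn the large lower (coarse) knob until its white line points at the flat black arrow on the dial plate, then turn the small upper (fine) knob until its white line points at the same arrow. The coarse knob must stay on the arrow while you set the fine one; leave the single knob on the other blue box as it is.

Things in the scene. Friction and masses are not known exactly. Their poses are not given: they have to be found in the camera images.
- coarse_knob: Large lower knob of the double knob, black, round, upright axis, on a fixed blue box (150 x 150, 60 mm high) with a dial plate (diameter 120). Origin: on the axis at its underside, 64 mm above the bench. Skirt: diameter 72, 0 to 4 mm above the origin; grip: diameter 54, 4 to 30 mm above. x axis: along its white line; z up. Friction 0.06 N m, stays where left; turns independently of the fine knob.
- fine_knob: Small upper knob of the double knob, black, a plain cylinder of diameter 24, 32 mm high, on the same upright axis, 2 mm above the coarse knob's top. Origin: on the axis at its underside, 96 mm above the bench. x axis: along the white line on its top; z up. Friction 0.03 N m, stays where left. Both knobs have end stops 137 deg either way of the box's far side; each starts 28-75 deg off the arrow.
- arrow: Flat black wedge-shaped arrow, up to 17 mm wide, 3 mm thick, fixed on the dial plate beside the double knob, from 40 mm (its point, aimed at the knobs' axis) to 61 mm from the axis. Origin: on the knobs' axis at the dial plate's top, 63 mm above the bench. Its x axis points from the axis to the arrow: a knob is set when its own x axis points the same way. It does not move.
- timer_line (a point): Bystander, not to be turned: outer end of the white line on top of the single knob on the other blue box (same box, plate and large knob, but no small knob on top and no arrow). The point is 25 mm from that knob's axis, 94 mm above the bench. The boxes' centres are at least 0.22 m apart. A bottle, a beaker and a stirring paddle are elsewhere on the bench.
Mind the look-alikes: they are no part of the job. What is shaped like the part that bears coarse_knob but turquoise is not meant.

How it is judged:
On the way, in this order (a step that is already met when the one before it is completed fails the run):
1. the coarse knob's line points at the arrow, within 12 degrees (angle between the x axis of coarse_knob and the x axis of arrow, either way round below 0.21 rad), for 0.2 s.
2. then the fine knob's line points at the arrow, within 12 degrees, the coarse knob still set (angle between the x axis of each of coarse_knob, fine_knob and the x axis of arrow, either way round below 0.21 rad), for 0.2 s.
At the end, for the whole second after the job is handed in: The white lines of the coarse and the fine knob both point at the arrow, each within 12 degrees, and both knobs are at rest (all of step 2 and angular speed of each of coarse_knob, fine_knob below 0.1 rad/s); the robot touches nothing.
It fails at once if the single knob on the other box is turned (the end of its line moves by more than 8 mm, about 18 degrees) (distance of timer_line from where it was at the start of the episode above 0.008 m).
It also fails if it takes over 42 s, if anything falls off the work surface, if the arm or the gripper's body presses on something with over 40 N, if the wrist force passes 120 N, or if a joint passes its speed limit or range.

## Working session

There is one attempt and no reset: what is moved stays moved. The work goes in short steps, Python scripts to look and compute and a tool call to move; the robot and the scene stay as the last step left them, time stands still between calls to the robot, and variables do not carry over. Pictures are saved under pics/ and viewed, and the job is handed in when it is done.

Besides the shell and the picture viewer there is one more tool, called after "Emit:" as name(argument=value, ...) on one line, values as JSON. drive_tool: Moves the arm, as the interface text tells. Its arguments: {"type":"object","properties":{"series":{"type":"array","items":{"type":"object","properties":{"x":{"type":"number"},"y":{"type":"number"},"z":{"type":"number"},"ax":{"type":"number"},"ay":{"type":"number"},"az":{"type":"number"}}}},"hand":{"type":"number"}},"required":["series"]}

```bash
ls; mkdir -p pics; python3 - <<'E'
from plant import sensors,cams,manip
import cv2,numpy as np
for n in("side","top"):
    f=cams.grab_frame(n); cv2.imwrite(f"pics/{n}0.png",f["img"]); np.savez(f"{n}0.npz",**f)
    print(n,f["camera_matrix"].tolist(),f["k1"],np.round(f["cam_to_world"],4).tolist())
s=sensors.state();print(s,manip.pinch_z)
E
```

```text
pics
side [[362.51700305870816, 0.0, 252.62344283282707], [0.0, 362.51700305870816, 189.21737588656114], [0.0, 0.0, 1.0]] -0.031603890673112235 [[-0.9801, -0.123, 0.1557, 0.3089], [-0.1983, 0.6414, -0.7411, 0.5299], [-0.0087, -0.7573, -0.653, 0.6315], [0.0, 0.0, 0.0, 1.0]]
top [[424.52005021099717, 0.0, 252.54269672378084], [0.0, 424.52005021099717, 188.151535146136], [0.0, 0.0, 1.0]] -0.1489022907097862 [[0.0209, -0.9884, 0.1507, 0.249], [-0.9997, -0.0226, -0.0099, -0.1104], [0.0132, -0.1505, -0.9885, 1.3312], [0.0, 0.0, 0.0, 1.0]]
{'time': 0.1, 'joint_pos': array([ 1.04501235e+00,  5.33261924e-02,  1.61414754e+00, -8.18877974e-06,
        1.47602791e+00, -1.19000658e-01]), 'joint_vel': array([-0.00041671, -0.0009515 , -0.0047911 , -0.00160273,  0.00196946,
       -0.00153717]), 'joint_efforts': array([ 3.23730028e-04, -3.94905317e+01, -3.71362352e+01, -1.24669732e-04,
        3.98000659e-03, -4.16341709e-05]), 'tool_pos': array([0.24700086, 0.57350345, 0.23016952]), 'tool_rot': array([ 0.69231991,  0.14218867,  0.69274213, -0.14347081]), 'contact_force': array([ 0.51183776, -0.09270861, -0.44846695]), 'ft_torque': array([ 0.00588863, -0.00254664, -0.07437304]), 'gripper_width': 1.002207552164394} -0.0187
```

View pics/side0.png

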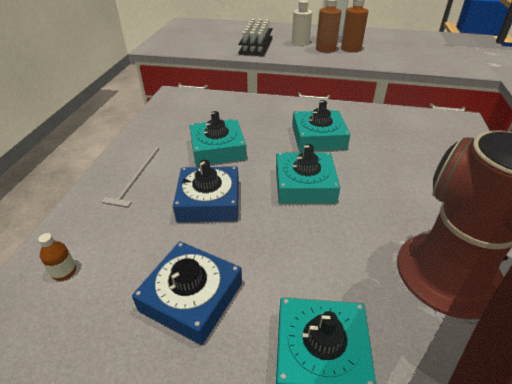

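View pics/top0.png

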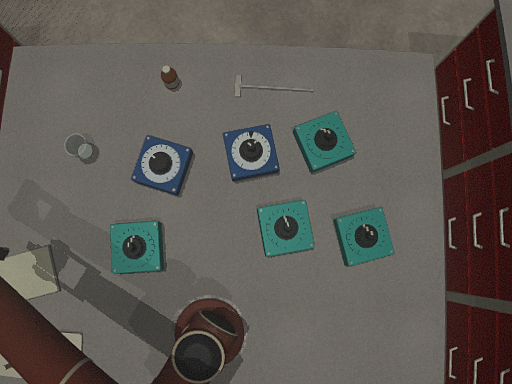

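The top view shows a blue box with a double knob at about (252,150) and a blue box with a single knob at (161,163). The turquoise look-alikes are at (325,140), (286,228), (366,236) and (134,247). The side view shows the blue double at (207,180) and the blue single at (188,277). I choose the blue double and check it in a crop.

```bash
cat > h.py <<'E'
import numpy as np,cv2
def ray(f,uv):
    uv=np.array(uv,float).reshape(-1,1,2)
    p=cv2.undistortPoints(uv,f["camera_matrix"],np.array([float(f["k1"]),0,0,0])).reshape(-1,2)
    T=f["cam_to_world"]; d=np.c_[p,np.ones(len(p))]@T[:3,:3].T
    return T[:3,3],d
def plane(f,uv,z):
    o,d=ray(f,uv); return o+d*((z-o[2])/d[:,2])[:,None]
def proj(f,P):
    T=np.linalg.inv(f["cam_to_world"]); P=np.array(P,float).reshape(-1,3)
    q,_=cv2.projectPoints(P,cv2.Rodrigues(T[:3,:3])[0],T[:3,3],f["camera_matrix"],np.array([float(f["k1"]),0,0,0])); return q.reshape(-1,2)
E
python3 - <<'E'
from h import *
f=np.load("top0.npz");g=np.load("side0.npz")
a=cv2.resize(f["img"][115:187,217:289],(0,0),fx=8,fy=8,interpolation=cv2.INTER_CUBIC); cv2.imwrite("pics/tc.png",a)
b=cv2.resize(g["img"][150:230,165:250],(0,0),fx=7,fy=7,interpolation=cv2.INTER_CUBIC); cv2.imwrite("pics/sc.png",b)
for nm,F,roi in(("top",f,(115,187,217,289)),("side",g,(150,230,165,250))):
    im=F["img"][roi[0]:roi[1],roi[2]:roi[3]].astype(int)
    hsv=cv2.cvtColor(im.astype(np.uint8),cv2.COLOR_BGR2HSV)
    m=((hsv[...,1]<70)&(hsv[...,2]>150)).astype(np.uint8)
    c=max(cv2.findContours(m,cv2.RETR_EXTERNAL,cv2.CHAIN_APPROX_NONE)[0],key=len)
    e=np.array([x for x in c.reshape(-1,2)])+[roi[2],roi[0]]
    P=plane(F,e,0.063)[:,:2]
    A=np.c_[2*P,np.ones(len(P))]; s=np.linalg.lstsq(A,(P**2).sum(1),rcond=None)[0]
    print(nm,s[:2],np.sqrt(s[2]+s[:2]@s[:2]))
E
```

```text
top [ 0.55853936 -0.11537704] 0.05479706152916772
side [ 0.55988246 -0.10588927] 0.13311535448032308
```

View pics/tc.png

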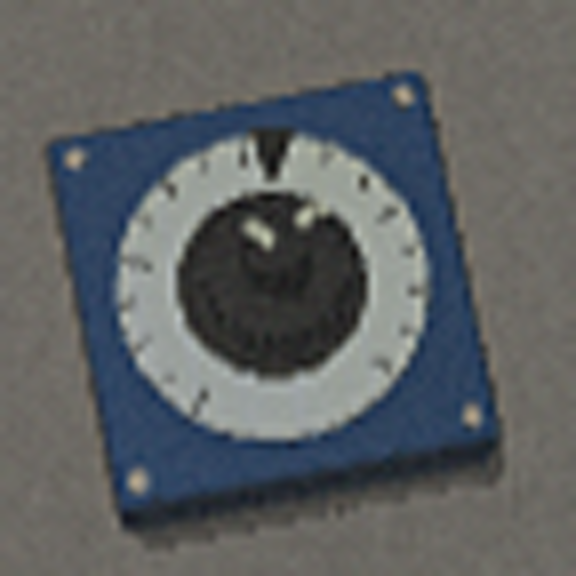

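View pics/sc.png

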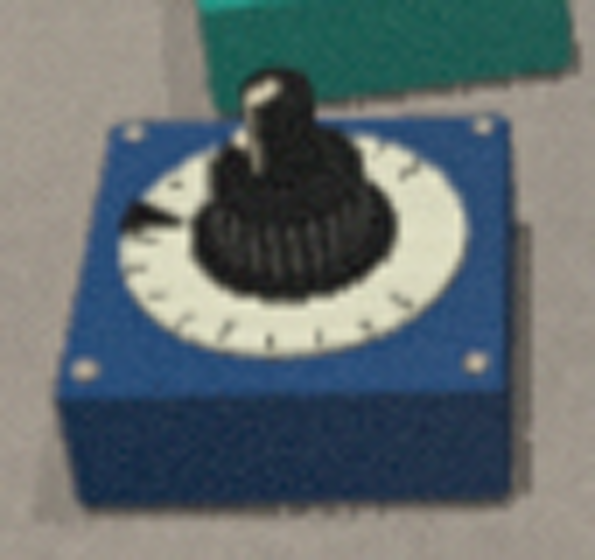

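```bash
python3 - <<'E'
from h import *
f=np.load("top0.npz");g=np.load("side0.npz")
T=lambda *p:[(np.array(q)+.5)/8-.5+[217,115] for q in p]
S=lambda *p:[(np.array(q)+.5)/7-.5+[165,150] for q in p]
# dial circle from hand-read edge points
def circ(P):
    A=np.c_[2*P,np.ones(len(P))]; s=np.linalg.lstsq(A,(P**2).sum(1),rcond=None)[0]; return s[:2],np.sqrt(s[2]+s[:2]@s[:2])
ct,rt=circ(plane(f,T((117,285),(428,285),(272,441),(160,390),(385,390),(160,175),(385,175)),.063)[:,:2])
cs,rs=circ(plane(g,S((120,245),(468,230),(280,356),(170,327),(420,325)),.063)[:,:2])
print(ct,rt,cs,rs)
# knob skirt
print(circ(plane(f,T((178,285),(368,285),(272,380),(205,350),(340,350)),.068)[:,:2]))
ang=lambda P:np.degrees(np.arctan2(P[1]-ct[1],P[0]-ct[0]))
print("proj axis tops T", [(proj(f,[*ct,z])[0]-[217,115]+.5)*8-.5 for z in(.063,.094,.128)])
print("S",[(proj(g,[*cs,z])[0]-[165,150]+.5)*7-.5 for z in(.063,.094,.128)])
for nm,pts,z in(("arrow",((273,180),(272,130)),.065),("coarse",((297,224),(306,215),(322,206)),.094),("fine",((247,222),(259,233),(272,245)),.128)):
    for P in plane(f,T(*pts),z): print(nm,P[:2]-ct,np.hypot(*(P[:2]-ct)),ang(P))
for nm,pts,z in(("arrow",((180,218),(130,217)),.065),("coarse",((240,140),(243,130)),.094),("fine",((250,103),(275,86)),.128)):
    for P in plane(g,S(*pts),z): d=P[:2]-cs;print("side",nm,d,np.hypot(*d),np.degrees(np.arctan2(d[1],d[0])))
# single box
print("single",plane(f,[(161,163)],.094))
E
```

```text
[ 0.56087429 -0.11477753] 0.06044475019956809 [ 0.55763791 -0.11380827] 0.060946988807551804
(array([ 0.55837814, -0.11487705]), np.float64(0.03618086593205417))
proj axis tops T [array([272.58027789, 282.90084798]), array([273.3055348 , 263.11552445]), array([274.1421964 , 240.30024581])]
S [array([298.34366155, 240.41049524]), array([290.14992507, 170.85909755]), array([280.73319072,  90.76724934])]
arrow [0.04025271 0.00072972] 0.040259320702534136 1.0385701435452939
arrow [0.06022549 0.00154968] 0.060245421009942034 1.4739694359497617
coarse [ 0.01532613 -0.00856352] 0.017556313694924275 -29.194394742745118
coarse [ 0.01889606 -0.01187158] 0.022315812103965195 -32.139384180384035
coarse [ 0.02253559 -0.01781325] 0.028725685511077938 -38.32459691547317
fine [0.0066461  0.01005307] 0.012051344440567642 56.531236607255906
fine [0.00261142 0.00558157] 0.006162259092428441 64.92674765017527
fine [-0.00178459  0.00074258] 0.0019329192729018658 157.40743729378167
side arrow [ 0.04382055 -0.00171645] 0.043854153913201493 -2.2431335876974083
side arrow [0.06141304 0.0010756 ] 0.06142245430082061 1.0033887639432866
side coarse [ 0.02223039 -0.01332265] 0.025916857826977415 -30.9342162517538
side coarse [ 0.02296155 -0.01898533] 0.02979388236327934 -39.5850066451825
side fine [0.00801595 0.00841755] 0.011623711260023364 46.399910865349185
side fine [ 0.00267973 -0.00220602] 0.0034709508143218907 -39.462000904784624
single [[0.50745566 0.15238553 0.094     ]]
```

```bash
cat >> h.py <<'E'
from scipy.spatial.transform import Rotation as Ro
def tool():
    from plant import sensors
    s=sensors.state(); w,x,y,z=s["tool_rot"]; return s,np.array(s["tool_pos"]),Ro.from_quat([x,y,z,w])
def move(tgt,yaw=None):
    """shift in 25mm units, turn in 5deg units, to tgt, tool down with y axis at yaw (mod 180)"""
    s,p,R=tool(); M=R.as_matrix()
    y0=np.degrees(np.arctan2(M[1,1],M[0,1]))
    if yaw is None: yaw=y0
    yaw=y0+(yaw-y0+90)%180-90
    c,sn=np.cos(np.radians(yaw)),np.sin(np.radians(yaw))
    X=np.array([0,0,-1]);Y=np.array([c,sn,0]);W=np.c_[X,Y,np.cross(X,Y)]
    rv=(R.inv()*Ro.from_matrix(W)).as_rotvec()
    print("t",round(float(s["time"]),2),"p",p.round(4),"yaw",round(y0,2),"q",np.round(s["joint_pos"],2),"F",np.round(s["contact_force"],1),"T",np.round(s["ft_torque"],2),"w",round(float(s["gripper_width"]),3))
    print("shift",(M.T@(np.array(tgt)-p)/.025).round(3),"turn",(np.degrees(rv)/5).round(3)); print(M.round(3).tolist())
E
python3 -c "
from h import *
move([.558,-.1145,.2])"
```

```text
t 0.1 p [0.247  0.5735 0.2302] yaw 66.69 q [ 1.05  0.05  1.61 -0.    1.48 -0.12] F [ 0.5 -0.1 -0.4] T [ 0.01 -0.   -0.07] w 1.002
shift [  1.24  -20.35   22.314] turn [-0.    -0.003  0.022]
[[-0.001, 0.396, 0.918], [-0.002, 0.918, -0.396], [-1.0, -0.002, -0.0]]
```

Emit:
drive_tool(series=[{"x": 0,"y": -5.09,"z": 5.58},{"x": 0,"y": -5.09,"z": 5.58},{"x": 0,"y": -5.09,"z": 5.58},{"x": 0,"y": -5.09,"z": 5.58},{"x": 0,"y": -5.09,"z": 5.58}], hand=1)

```text
schema error: expected keys x, y, z, ax, ay, az
```

Emit:
drive_tool(series=[{"x": 0,"y": -5.09,"z": 5.58},{"x": 0,"y": -5.09,"z": 5.58},{"x": 0,"y": -5.09,"z": 5.58},{"x": 0,"y": -5.09,"z": 5.58},{"x": 0,"y": -5.09,"z": 5.58}])

```text
schema error: expected keys x, y, z, ax, ay, az
```

Emit:
drive_tool(series=[{"x": 0,"y": -5.09,"z": 5.58},{"x": 0,"y": -5.09,"z": 5.58},{"x": 0,"y": -5.09,"z": 5.58},{"x": 0,"y": -5.09,"z": 5.58},{"x": 0,"y": -5.09,"z": 5.58}])

```text
schema error: expected keys x, y, z, ax, ay, az
```

```bash
python3 -c "
from h import *
move([.558,-.1145,.2])"
```

```text
t 0.1 p [0.247  0.5735 0.2302] yaw 66.69 q [ 1.05  0.05  1.61 -0.    1.48 -0.12] F [ 0.5 -0.1 -0.4] T [ 0.01 -0.   -0.07] w 1.002
shift [  1.24  -20.35   22.314] turn [-0.    -0.003  0.022]
[[-0.001, 0.396, 0.918], [-0.002, 0.918, -0.396], [-1.0, -0.002, -0.0]]
```

Emit:
drive_tool(series=[{"x": 0,"y": -5.09,"z": 5.58,"ax": 0,"ay": 0,"az": 0},{"x": 0,"y": -5.09,"z": 5.58,"ax": 0,"ay": 0,"az": 0},{"x": 0,"y": -5.09,"z": 5.58,"ax": 0,"ay": 0,"az": 0},{"x": 0,"y": -5.09,"z": 5.58,"ax": 0,"ay": 0,"az": 0},{"x": 0,"y": -5.09,"z": 5.58,"ax": 0,"ay": 0,"az": 0}], hand=1)

```text
time: 0.52
tool_pos: [0.3258, 0.3987, 0.2306]
tool_rot: [0.692, 0.143, 0.692, -0.144]
contact_force: [-0.5, -0.5, -0.2]
gripper_width: 0.998
```

```bash
python3 -c "
from h import *
move([.558,-.1145,.2])"
```

```text
t 0.52 p [0.3258 0.3987 0.2306] yaw 66.59 q [ 0.74 -0.21  1.86 -0.    1.49 -0.42] F [-0.5 -0.5 -0.2] T [-0.06 -0.03  0.02] w 0.998
shift [  1.26  -15.145  16.679] turn [0.    0.007 0.021]
[[-0.0, 0.397, 0.918], [-0.002, 0.918, -0.397], [-1.0, -0.002, 0.001]]
```

Emit:
drive_tool(series=[{"x": 0,"y": -5.6,"z": 6.2,"ax": 0,"ay": 0,"az": 0},{"x": 0,"y": -5.6,"z": 6.2,"ax": 0,"ay": 0,"az": 0},{"x": 0,"y": -5.6,"z": 6.2,"ax": 0,"ay": 0,"az": 0},{"x": 0,"y": -5.6,"z": 6.2,"ax": 0,"ay": 0,"az": 0},{"x": 0,"y": -5.6,"z": 6.2,"ax": 0,"ay": 0,"az": 0}])

```text
time: 0.93
tool_pos: [0.4118, 0.2106, 0.2309]
tool_rot: [0.693, 0.143, 0.693, -0.143]
contact_force: [0.7, -0.5, -0.1]
gripper_width: 1.001
```

Emit:
drive_tool(series=[{"x": 0,"y": -5,"z": 5.5,"ax": 0,"ay": 0,"az": 0},{"x": 0,"y": -5,"z": 5.5,"ax": 0,"ay": 0,"az": 0},{"x": 0,"y": -5,"z": 5.5,"ax": 0,"ay": 0,"az": 0},{"x": 0,"y": -5,"z": 5.5,"ax": 0,"ay": 0,"az": 0},{"x": 0,"y": -5,"z": 5.5,"ax": 0,"ay": 0,"az": 0}])

```text
time: 1.35
tool_pos: [0.4895, 0.0394, 0.2309]
tool_rot: [0.692, 0.144, 0.692, -0.145]
contact_force: [-0.0, -0.4, -0.7]
gripper_width: 1.001
```

```bash
python3 -c "
from h import *
move([.558,-.1145,.2])"
```

```text
t 1.35 p [0.4895 0.0394 0.2309] yaw 66.48 q [-0.07 -0.28  1.92 -0.    1.5  -1.23] F [-0.  -0.4 -0.7] T [0.02 0.04 0.06] w 1.001
shift [ 1.246 -4.548  4.97 ] turn [0.    0.006 0.015]
[[-0.0, 0.399, 0.917], [-0.001, 0.917, -0.399], [-1.0, -0.001, 0.001]]
```

Emit:
drive_tool(series=[{"x": 0,"y": -4.5,"z": 4.93,"ax": 0,"ay": 0,"az": 0},{"x": 0,"y": -4.5,"z": 4.93,"ax": 0,"ay": 0,"az": 0},{"x": 0,"y": -4.5,"z": 4.93,"ax": 0,"ay": 0,"az": 0},{"x": 0,"y": -4.5,"z": 4.93,"ax": 0,"ay": 0,"az": 0},{"x": 0,"y": -4.5,"z": 4.93,"ax": 0,"ay": 0,"az": 0}])

```text
time: 1.77
tool_pos: [0.5585, -0.1147, 0.2303]
tool_rot: [0.692, 0.144, 0.692, -0.146]
contact_force: [-0.0, -0.2, -1.0]
gripper_width: 0.999
```

```bash
cat > shot.py <<'E'
from h import *
from plant import cams
import sys
t=sys.argv[1]
for n,(r0,r1,c0,c1) in(("top",(105,197,200,300)),("side",(110,240,150,280))):
    f=cams.grab_frame(n); np.savez(f"{n}_{t}.npz",**f)
    cv2.imwrite(f"pics/{n}_{t}.png",cv2.resize(f["img"][r0:r1,c0:c1],(0,0),fx=4.4,fy=4.4,interpolation=cv2.INTER_CUBIC))
E
python3 shot.py 1; python3 -c "
from h import *
move([.558,-.1145,.068])"
```

```text
t 1.87 p [ 0.5571 -0.1101  0.2303] yaw 66.54 q [-0.33 -0.08  1.75  0.    1.48 -1.49] F [ 0.4 -0.  -0.1] T [-0.02  0.03 -0.05] w 0.999
shift [ 6.493 -0.15   0.116] turn [ 0.    -0.024 -0.002]
[[-0.002, 0.398, 0.917], [0.001, 0.917, -0.398], [-1.0, 0.0, -0.002]]
```

View pics/side_1.png

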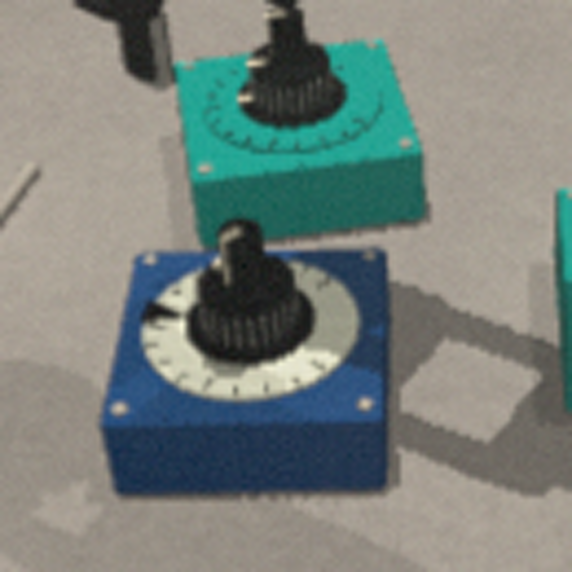

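View pics/top_1.png

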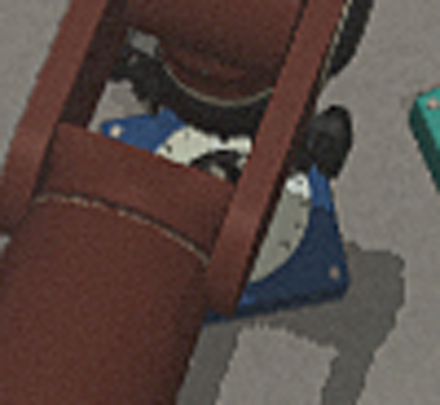

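The side view shows the knob clear under the gripper, with the open fingers above it. The top view is hidden by the arm. I centre before descending.

Emit:
drive_tool(series=[{"x": 3,"y": -0.15,"z": 0.12,"ax": 0,"ay": 0,"az": 0},{"x": 3,"y": -0.15,"z": 0.12,"ax": 0,"ay": 0,"az": 0},{"x": 3,"y": -0.15,"z": 0.12,"ax": 0,"ay": 0,"az": 0},{"x": 3,"y": -0.15,"z": 0.12,"ax": 0,"ay": 0,"az": 0},{"x": 3,"y": -0.15,"z": 0.12,"ax": 0,"ay": 0,"az": 0}])

```text
time: 2.28
tool_pos: [0.5592, -0.1127, 0.1581]
tool_rot: [0.693, 0.142, 0.692, -0.142]
contact_force: [0.2, -1.0, 0.9]
gripper_width: 1.002
```

```bash
python3 -c "
from h import *
move([.558,-.1145,.068])"; python3 shot.py 2
```

```text
t 2.28 p [ 0.5592 -0.1127  0.1581] yaw 66.76 q [-0.33 -0.02  1.81  0.    1.35 -1.49] F [ 0.2 -1.   0.9] T [ 0.05  0.03 -0.02] w 1.002
shift [ 3.604 -0.085 -0.022] turn [-0.     0.023 -0.003]
[[0.002, 0.395, 0.919], [-0.001, 0.919, -0.395], [-1.0, 0.0, 0.002]]
```

View pics/side_2.png

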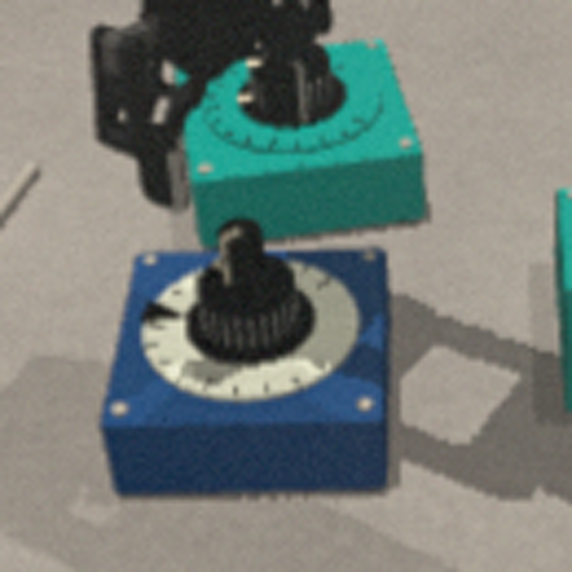

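The fingers straddle the knob column about evenly, with pads near (170,180) and (295,90) in the crop. Descending.

Emit:
drive_tool(series=[{"x": 1,"y": -0.06,"z": -0.02,"ax": 0,"ay": 0,"az": 0},{"x": 2,"y": -0.06,"z": -0.02,"ax": 0,"ay": 0,"az": 0},{"x": 3,"y": -0.06,"z": -0.02,"ax": 0,"ay": 0,"az": 0},{"x": 3.5,"y": -0.06,"z": -0.02,"ax": 0,"ay": 0,"az": 0},{"x": 3.5,"y": -0.06,"z": -0.02,"ax": 0,"ay": 0,"az": 0}])

```text
time: 2.8
tool_pos: [0.5562, -0.1139, 0.067]
tool_rot: [0.691, 0.143, 0.694, -0.143]
contact_force: [-0.6, 0.6, -0.3]
gripper_width: 0.998
```

```bash
python3 shot.py 3; python3 -c "
from h import *
move([.558,-.1145,.069])"
```

```text
t 2.9 p [ 0.5585 -0.1148  0.0703] yaw 66.7 q [-0.33  0.08  1.87  0.    1.19 -1.5 ] F [-0.3  0.1  0.3] T [ 0.04 -0.05 -0.01] w 1.0
shift [ 0.053  0.003 -0.022] turn [-0.     0.021 -0.002]
[[0.002, 0.395, 0.918], [-0.001, 0.918, -0.395], [-1.0, 0.0, 0.002]]
```

View pics/side_3.png

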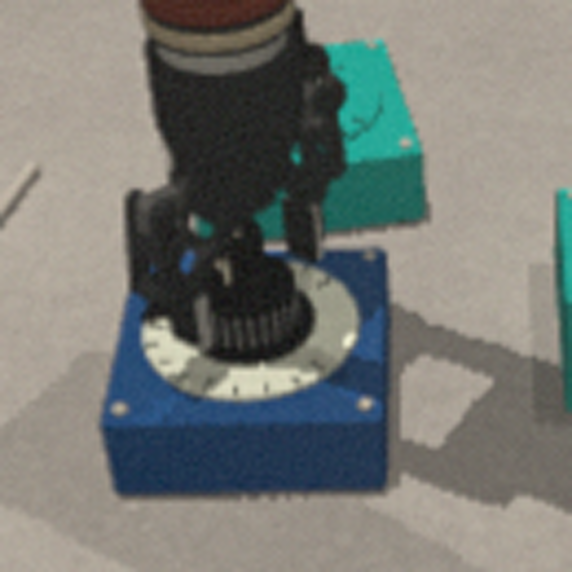

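Fingers are around the grip part and clear of the plate. Closing.

Emit:
drive_tool(series=[{"x": 0,"y": 0,"z": 0,"ax": 0,"ay": 0,"az": 0},{"x": 0,"y": 0,"z": 0,"ax": 0,"ay": 0,"az": 0},{"x": 0,"y": 0,"z": 0,"ax": 0,"ay": 0,"az": 0},{"x": 0,"y": 0,"z": 0,"ax": 0,"ay": 0,"az": 0},{"x": 0,"y": 0,"z": 0,"ax": 0,"ay": 0,"az": 0}], hand=0)

```text
time: 3.32
tool_pos: [0.5591, -0.1145, 0.0715]
tool_rot: [0.694, 0.143, 0.691, -0.143]
contact_force: [-0.8, 2.3, 6.4]
gripper_width: 0.607
```

```bash
python3 shot.py 4; python3 -c "
from h import *
move([.558,-.1145,.069])"
```

```text
t 3.42 p [ 0.5591 -0.1144  0.0714] yaw 66.68 q [-0.33  0.08  1.87  0.    1.19 -1.5 ] F [-1.1  2.8  6.1] T [ 0.47  0.16 -0.02] w 0.611
shift [ 0.096 -0.021 -0.04 ] turn [-0.     0.037 -0.02 ]
[[0.004, 0.396, 0.918], [0.0, 0.918, -0.396], [-1.0, 0.002, 0.003]]
```

View pics/side_4.png

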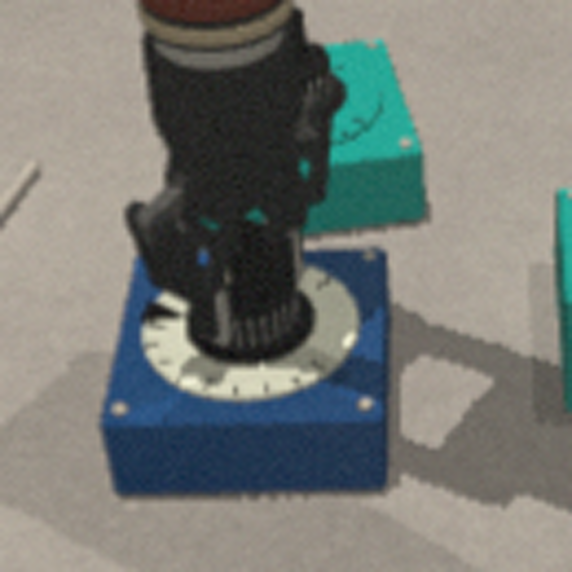

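Gripped (opening 0.61 ≈ 52 mm, small forces). Next I turn the coarse knob about +34° counter-clockwise seen from above, which is negative ax because the tool's x axis points down.

Emit:
drive_tool(series=[{"x": -0.04,"y": 0,"z": 0,"ax": -1.0,"ay": 0,"az": 0},{"x": -0.06,"y": 0,"z": 0,"ax": -2.0,"ay": 0,"az": 0},{"x": -0.06,"y": 0,"z": 0,"ax": -3.0,"ay": 0,"az": 0},{"x": -0.06,"y": 0,"z": 0,"ax": -4.0,"ay": 0,"az": 0},{"x": -0.06,"y": 0,"z": 0,"ax": -5.0,"ay": 0,"az": 0}])

```text
time: 3.83
tool_pos: [0.559, -0.1148, 0.0715]
tool_rot: [0.708, -0.012, 0.706, 0.012]
contact_force: [3.0, -1.6, -1.2]
gripper_width: 0.607
```

Emit:
drive_tool(series=[{"x": 0,"y": 0,"z": 0,"ax": -0.9,"ay": 0,"az": 0},{"x": 0,"y": 0,"z": 0,"ax": -1.8,"ay": 0,"az": 0},{"x": 0,"y": 0,"z": 0,"ax": -1.8,"ay": 0,"az": 0},{"x": 0,"y": 0,"z": 0,"ax": -1.8,"ay": 0,"az": 0},{"x": 0,"y": 0,"z": 0,"ax": -1.8,"ay": 0,"az": 0}])

```text
time: 4.25
tool_pos: [0.5589, -0.115, 0.0715]
tool_rot: [0.705, -0.066, 0.703, 0.065]
contact_force: [5.1, -1.8, -0.9]
gripper_width: 0.607
```

```bash
python3 shot.py 5; python3 -c "
from h import *
move([.558,-.1145,.069])"
```

```text
t 4.35 p [ 0.5589 -0.115   0.0715] yaw 100.6 q [-0.33  0.08  1.87  0.    1.19 -2.09] F [ 5.5 -1.9  0.4] T [-0.02 -0.77 -0.04] w 0.609
shift [ 0.1    0.028 -0.033] turn [0.    0.039 0.018]
[[0.004, -0.184, 0.983], [-0.001, 0.983, 0.184], [-1.0, -0.002, 0.003]]
```

View pics/side_5.png

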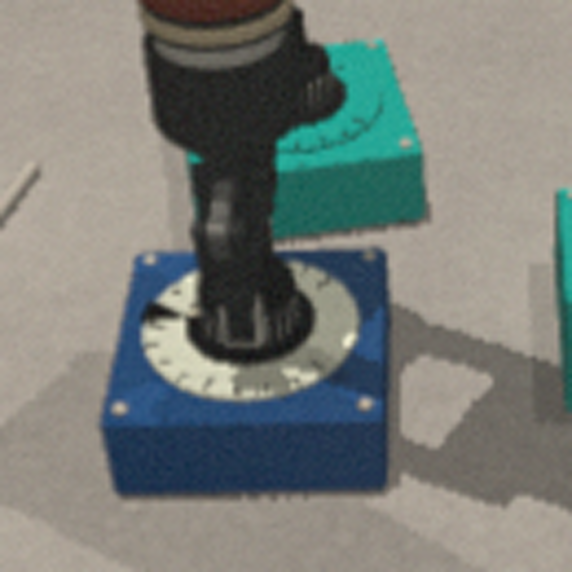

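Emit:
drive_tool(series=[{"x": 0,"y": 0,"z": 0,"ax": 0,"ay": 0,"az": 0},{"x": 0,"y": 0,"z": 0,"ax": 0,"ay": 0,"az": 0},{"x": 0,"y": 0,"z": 0,"ax": 0,"ay": 0,"az": 0},{"x": 0,"y": 0,"z": 0,"ax": 0,"ay": 0,"az": 0},{"x": 0,"y": 0,"z": 0,"ax": 0,"ay": 0,"az": 0}], hand=1)

```text
time: 4.77
tool_pos: [0.5572, -0.1145, 0.0702]
tool_rot: [0.704, -0.066, 0.704, 0.066]
contact_force: [0.3, -0.5, 0.5]
gripper_width: 0.999
```

Emit:
drive_tool(series=[{"x": -1,"y": 0,"z": 0,"ax": 0,"ay": 0,"az": 0},{"x": -2.5,"y": 0,"z": 0,"ax": 0,"ay": 0,"az": 0},{"x": -4,"y": 0,"z": 0,"ax": 0,"ay": 0,"az": 0},{"x": -5,"y": 0,"z": 0,"ax": 0,"ay": 0,"az": 0},{"x": -5,"y": 0,"z": 0,"ax": 0,"ay": 0,"az": 0}])

```text
time: 5.18
tool_pos: [0.561, -0.1158, 0.2034]
tool_rot: [0.708, -0.068, 0.7, 0.064]
contact_force: [1.2, -1.1, 1.2]
gripper_width: 1.003
```

Emit:
drive_tool(series=[{"x": 0,"y": 0,"z": -1.6,"ax": 0,"ay": 0,"az": 0},{"x": 0,"y": 0,"z": -3.2,"ax": 0,"ay": 0,"az": 0},{"x": 0,"y": 0,"z": -4.8,"ax": 0,"ay": 0,"az": 0},{"x": 0,"y": 0,"z": -6,"ax": 0,"ay": 0,"az": 0},{"x": 0,"y": 0,"z": -6,"ax": 0,"ay": 0,"az": 0}])

```text
time: 5.6
tool_pos: [0.406, -0.1424, 0.1938]
tool_rot: [0.703, -0.065, 0.705, 0.065]
contact_force: [0.7, 0.3, -0.5]
gripper_width: 1.001
```

```bash
python3 shot.py 6; python3 -c "
from h import *
move([.558,-.1145,.2])"
```

```text
t 5.7 p [ 0.4095 -0.1425  0.1951] yaw 100.6 q [-0.51 -0.41  2.08  0.    1.47 -2.26] F [ 0.6 -1.  -1.2] T [ 0.03 -0.06 -0.03] w 1.001
shift [-0.193  0.009  6.045] turn [0.    0.008 0.003]
[[0.001, -0.184, 0.983], [-0.0, 0.983, 0.184], [-1.0, -0.0, 0.001]]
```

View pics/side_6.png

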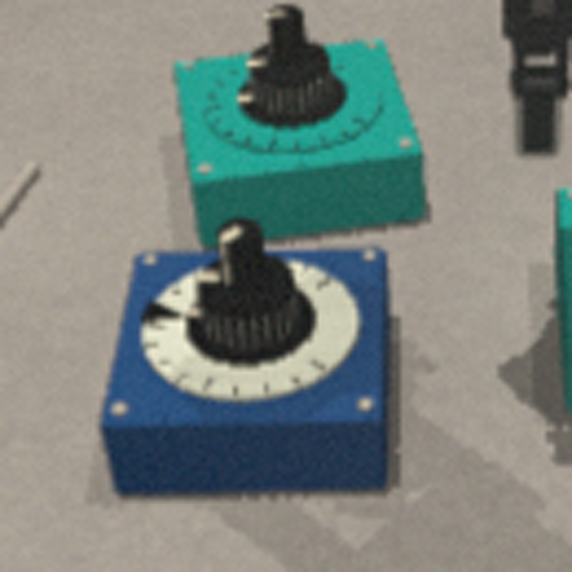

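View pics/top_6.png

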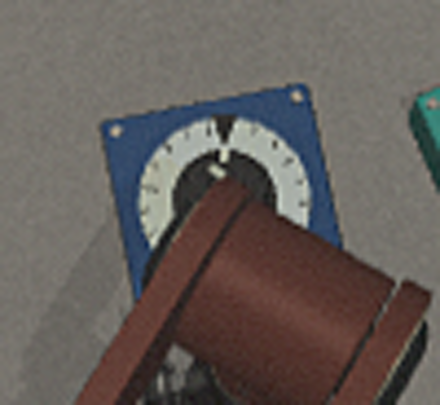

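The top crop shows the coarse line at about (224,155), directly below the arrow's point at (225,145). The fine line, at (217,172), still points up-left. Measuring both.

```bash
python3 - <<'E'
from h import *
f=np.load("top_6.npz");g=np.load("side_6.npz")
c=np.array([.5590,-.1147])
def blob(F,box,z,nm,thr):
    x0,y0,x1,y1=box; im=cv2.cvtColor(F["img"],cv2.COLOR_BGR2GRAY)[y0:y1,x0:x1].astype(float)
    w=np.clip(im-thr,0,None); ys,xs=np.mgrid[y0:y1,x0:x1]; u=[(w*xs).sum()/w.sum(),(w*ys).sum()/w.sum()]
    P=plane(F,[u],z)[0,:2]-c; print(nm,np.round(u,2),P.round(4),np.hypot(*P).round(4),"ang",np.degrees(np.arctan2(P[1],P[0])).round(1))
im=cv2.cvtColor(f["img"],cv2.COLOR_BGR2GRAY)
print(im[132:150,242:260])
blob(f,(246,142,252,147),.128,"fine",100)   # adjusted by matrix
blob(f,(249,138,254,142),.094,"coarse",100)
for p in([(225,145)],[(224,118)]): 
    P=plane(f,(np.array(p)+.5)/4.4-.5+[200,105],.066)[0,:2]-c; print("arrow",P,np.degrees(np.arctan2(P[1],P[0])))
for z in(.094,.128): print(proj(f,[*c,z]))
E
```

```text
[[ 64  73 101 111 141 123 138  46  46  50  42 105 163 139 113  87  92  65]
 [ 83 128 185 185 187 138 201  62  43  43  35 195 184 182 185 143 152 119]
 [145 182 180 175 178  89 189  58  40  42  79 185 176 176 175 136 145 188]
 [130 175 172 176 177  92 186 129  44  32 153 177 175 173 175 140 176 178]
 [141 172 173 172 176 176 181 191  60  52 187 173 174 168 173 175 174 170]
 [173 174 171 173 173 173 180 184 106 110 182 179 174 172 176 173 173 171]
 [172 172 172 174 183 168 173 162 183 185 165 165 169 180 175 172 170 172]
 [173 175 184 168 170  95  90  32 175 185  62  55 129 168 168 182 173 173]
 [178 178 167  98  36  29  35  33 190 183  51  40  31  31  87 166 171 177]
 [170 138  40  33  42  45  46  29 176 132  45  51  50  50  36  29 127 169]
 [ 97  37  38  56  48  68 116  82  30  35  51  50  52  46  47  43  36  90]
 [ 45  44  56  53  43 108 189 163 110  54  43  53  52  53  47  51  39  33]
 [ 40  54  50  47  45  57 124 179 186  80  48  44  57  51  51  52  56  40]
 [ 35  62  51  50  51  40  37 101  99  47  48  48  55  48  53  54  48  39]
 [ 44  49  57  52  52  35  54  53  48  46  49  53  55  42  54  47  52  48]
 [ 49  53  50  53  49  43  56  59  57  52  57  55  54  40  54  50  51  56]
 [ 51  50  53  52  54  65  59  60  53  57  60  55  55  55  49  48  49  57]
 [ 51  52  46  44  63  62  52  59  61  59  55  57  58  48  51  42  55  49]]
fine [248.87 143.47] [0.0051 0.0057] 0.0077 ang 48.0
coarse [250.68 139.04] [0.0279 0.0006] 0.0279 ang 1.3
arrow [0.0402436  0.00042783] 0.6090856680379672
arrow [0.05981877 0.00155384] 1.4879711604528125
[[250.68626377 148.0591069 ]]
[[250.78980563 145.2226803 ]]
```

Coarse is about 1.3° and the arrow 0.6–1.5°, so coarse is set. Fine is about 49° and needs about −48°. Going back over the axis.

Emit:
drive_tool(series=[{"x": 0,"y": 0,"z": 1.5,"ax": 0,"ay": 0,"az": 0},{"x": 0,"y": 0,"z": 3,"ax": 0,"ay": 0,"az": 0},{"x": 0,"y": 0,"z": 4.5,"ax": 0,"ay": 0,"az": 0},{"x": 0,"y": 0,"z": 6.05,"ax": 0,"ay": 0,"az": 0},{"x": 0,"y": 0,"z": 6.05,"ax": 0,"ay": 0,"az": 0}])

```text
time: 6.12
tool_pos: [0.5641, -0.1127, 0.1927]
tool_rot: [0.704, -0.066, 0.704, 0.068]
contact_force: [-1.0, -0.1, 0.1]
gripper_width: 1.0
```

Emit:
drive_tool(series=[{"x": 0,"y": 0,"z": 0,"ax": 0,"ay": 0,"az": 0},{"x": 0,"y": 0,"z": 0,"ax": 0,"ay": 0,"az": 0},{"x": 0,"y": 0,"z": 0,"ax": 0,"ay": 0,"az": 0},{"x": 0,"y": 0,"z": 0,"ax": 0,"ay": 0,"az": 0}])

```text
time: 6.45
tool_pos: [0.5583, -0.1145, 0.1957]
tool_rot: [0.704, -0.066, 0.704, 0.066]
contact_force: [0.0, 0.0, 0.3]
gripper_width: 0.999
```

```bash
python3 -c "
from h import *
move([.5588,-.1147,.105])"
```

```text
t 6.45 p [ 0.5583 -0.1145  0.1957] yaw 100.67 q [-0.33 -0.05  1.78 -0.    1.42 -2.09] F [0.  0.  0.3] T [ 0.   -0.03  0.02] w 0.999
shift [ 3.629 -0.011  0.016] turn [0.    0.007 0.004]
[[0.001, -0.185, 0.983], [-0.0, 0.983, 0.185], [-1.0, -0.0, 0.001]]
```

Emit:
drive_tool(series=[{"x": 1,"y": 0,"z": 0.02,"ax": 0,"ay": 0,"az": 0},{"x": 2,"y": 0,"z": 0.02,"ax": 0,"ay": 0,"az": 0},{"x": 3,"y": 0,"z": 0.02,"ax": 0,"ay": 0,"az": 0},{"x": 3.6,"y": 0,"z": 0.02,"ax": 0,"ay": 0,"az": 0},{"x": 3.6,"y": 0,"z": 0.02,"ax": 0,"ay": 0,"az": 0}])

```text
time: 6.87
tool_pos: [0.5558, -0.1137, 0.1015]
tool_rot: [0.702, -0.065, 0.706, 0.067]
contact_force: [-0.1, -0.5, -0.1]
gripper_width: 0.999
```

Emit:
drive_tool(series=[{"x": 0,"y": 0,"z": 0,"ax": 0,"ay": 0,"az": 0},{"x": 0,"y": 0,"z": 0,"ax": 0,"ay": 0,"az": 0},{"x": 0,"y": 0,"z": 0,"ax": 0,"ay": 0,"az": 0}])

```text
time: 7.12
tool_pos: [0.5604, -0.1149, 0.1077]
tool_rot: [0.705, -0.066, 0.703, 0.065]
contact_force: [0.4, -0.3, 0.8]
gripper_width: 0.998
```

```bash
python3 shot.py 7; python3 -c "
from h import *
move([.5588,-.1147,.105])"
```

```text
t 7.22 p [ 0.5603 -0.1147  0.1073] yaw 100.68 q [-0.33  0.03  1.85 -0.    1.26 -2.09] F [ 0.2 -0.  -1.1] T [-0.06 -0.03  0.01] w 0.998
shift [ 0.091  0.012 -0.058] turn [0.    0.033 0.019]
[[0.003, -0.185, 0.983], [-0.001, 0.983, 0.185], [-1.0, -0.002, 0.003]]
```

View pics/side_7.png

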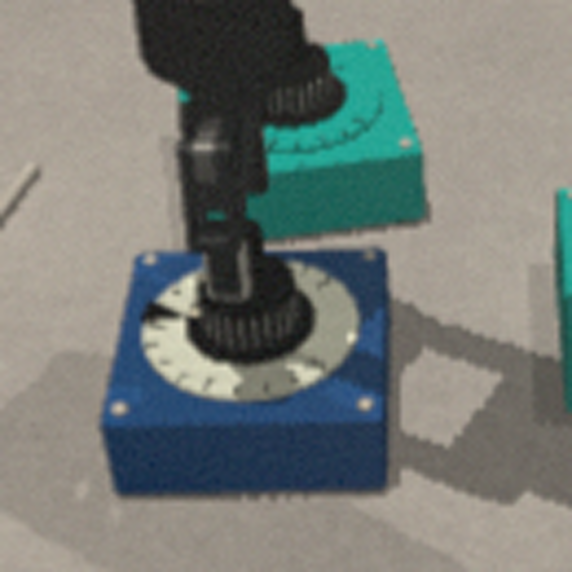

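Fingers straddle the fine knob and are clear of the coarse top. Closing.

Emit:
drive_tool(series=[{"x": 0,"y": 0,"z": -0.03,"ax": 0,"ay": 0,"az": 0},{"x": 0,"y": 0,"z": -0.03,"ax": 0,"ay": 0,"az": 0},{"x": 0,"y": 0,"z": -0.03,"ax": 0,"ay": 0,"az": 0},{"x": 0,"y": 0,"z": -0.03,"ax": 0,"ay": 0,"az": 0},{"x": 0,"y": 0,"z": -0.03,"ax": 0,"ay": 0,"az": 0}], hand=0)

```text
time: 7.63
tool_pos: [0.5585, -0.1144, 0.1053]
tool_rot: [0.704, -0.066, 0.704, 0.066]
contact_force: [1.0, -0.0, -0.8]
gripper_width: 0.301
```

Emit:
drive_tool(series=[{"x": 0,"y": 0,"z": 0,"ax": 0,"ay": 0,"az": 0},{"x": 0,"y": 0,"z": 0,"ax": 0,"ay": 0,"az": 0},{"x": 0,"y": 0,"z": 0,"ax": 0,"ay": 0,"az": 0}])

```text
time: 7.88
tool_pos: [0.5586, -0.1151, 0.1056]
tool_rot: [0.704, -0.066, 0.704, 0.065]
contact_force: [-0.9, -4.3, 1.9]
gripper_width: 0.257
```

```bash
python3 shot.py 8; python3 -c "
from h import *
move([.5588,-.1147,.105])"
```

```text
t 7.98 p [ 0.5586 -0.1151  0.1056] yaw 100.69 q [-0.33  0.03  1.85 -0.    1.26 -2.09] F [-1.6 -4.6  3. ] T [-0.67  0.13  0.05] w 0.26
shift [0.025 0.013 0.01 ] turn [0.    0.001 0.015]
[[0.0, -0.185, 0.983], [-0.001, 0.983, 0.185], [-1.0, -0.001, 0.0]]
```

View pics/side_8.png

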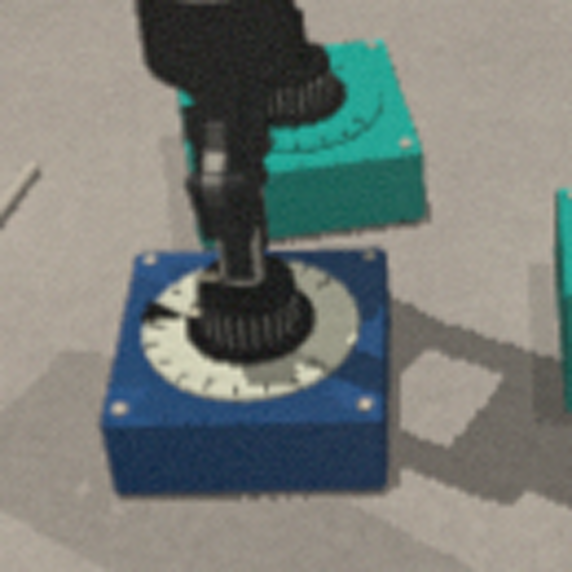

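Gripped (0.26 ≈ 22 mm). Turn clockwise by 48° (+9.6 units).

Emit:
drive_tool(series=[{"x": 0,"y": 0,"z": 0,"ax": 1,"ay": 0,"az": 0},{"x": 0,"y": 0,"z": 0,"ax": 2,"ay": 0,"az": 0},{"x": 0,"y": 0,"z": 0,"ax": 3,"ay": 0,"az": 0},{"x": 0,"y": 0,"z": 0,"ax": 4,"ay": 0,"az": 0},{"x": 0,"y": 0,"z": 0,"ax": 5,"ay": 0,"az": 0}])

```text
time: 8.4
tool_pos: [0.5587, -0.1144, 0.1056]
tool_rot: [0.702, 0.09, 0.701, -0.09]
contact_force: [-1.1, -1.3, 2.7]
gripper_width: 0.257
```

Emit:
drive_tool(series=[{"x": 0,"y": 0,"z": 0,"ax": 1,"ay": 0,"az": 0},{"x": 0,"y": 0,"z": 0,"ax": 2,"ay": 0,"az": 0},{"x": 0,"y": 0,"z": 0,"ax": 3,"ay": 0,"az": 0},{"x": 0,"y": 0,"z": 0,"ax": 4,"ay": 0,"az": 0},{"x": 0,"y": 0,"z": 0,"ax": 4.6,"ay": 0,"az": 0}])

```text
time: 8.82
tool_pos: [0.5589, -0.1139, 0.1057]
tool_rot: [0.67, 0.228, 0.669, -0.227]
contact_force: [0.4, -0.2, 1.9]
gripper_width: 0.254
```

Emit:
drive_tool(series=[{"x": 0,"y": 0,"z": 0,"ax": 0,"ay": 0,"az": 0},{"x": 0,"y": 0,"z": 0,"ax": 0,"ay": 0,"az": 0},{"x": 0,"y": 0,"z": 0,"ax": 0,"ay": 0,"az": 0}])

```text
time: 9.07
tool_pos: [0.5589, -0.1139, 0.1056]
tool_rot: [0.67, 0.226, 0.67, -0.225]
contact_force: [1.6, 0.1, 4.2]
gripper_width: 0.256
```

```bash
python3 -c "
from h import *
move([.5588,-.1147,.105])"
```

```text
t 9.07 p [ 0.5589 -0.1139  0.1056] yaw 52.76 q [-0.33  0.03  1.85  0.    1.26 -1.25] F [1.6 0.1 4.2] T [ 0.19 -0.13  0.01] w 0.256
shift [ 0.026 -0.027  0.015] turn [-0.     0.003 -0.016]
[[0.001, 0.605, 0.796], [0.001, 0.796, -0.605], [-1.0, 0.001, 0.0]]
```

Emit:
drive_tool(series=[{"x": 0,"y": 0,"z": 0,"ax": 0,"ay": 0,"az": 0},{"x": 0,"y": 0,"z": 0,"ax": 0,"ay": 0,"az": 0},{"x": 0,"y": 0,"z": 0,"ax": 0,"ay": 0,"az": 0},{"x": 0,"y": 0,"z": 0,"ax": 0,"ay": 0,"az": 0},{"x": 0,"y": 0,"z": 0,"ax": 0,"ay": 0,"az": 0}], hand=1)

```text
time: 9.48
tool_pos: [0.5583, -0.1144, 0.105]
tool_rot: [0.67, 0.226, 0.67, -0.226]
contact_force: [0.9, 0.1, 0.4]
gripper_width: 0.945
```

Emit:
drive_tool(series=[{"x": -1,"y": 0,"z": 0,"ax": 0,"ay": 0,"az": 0},{"x": -2.5,"y": 0,"z": 0,"ax": 0,"ay": 0,"az": 0},{"x": -4,"y": 0,"z": 0,"ax": 0,"ay": 0,"az": 0},{"x": -4,"y": 0,"z": 0,"ax": 0,"ay": 0,"az": 0},{"x": -4,"y": 0,"z": 0,"ax": 0,"ay": 0,"az": 0}])

```text
time: 9.9
tool_pos: [0.5604, -0.1151, 0.2092]
tool_rot: [0.672, 0.226, 0.667, -0.226]
contact_force: [1.0, 0.6, -0.9]
gripper_width: 1.0
```

Emit:
drive_tool(series=[{"x": 0,"y": -0.9,"z": -1.2,"ax": 0,"ay": 0,"az": 0},{"x": 0,"y": -1.8,"z": -2.4,"ax": 0,"ay": 0,"az": 0},{"x": 0,"y": -2.7,"z": -3.6,"ax": 0,"ay": 0,"az": 0},{"x": 0,"y": -3.6,"z": -4.8,"ax": 0,"ay": 0,"az": 0},{"x": 0,"y": -3.6,"z": -4.8,"ax": 0,"ay": 0,"az": 0}])

```text
time: 10.32
tool_pos: [0.4026, -0.1119, 0.2017]
tool_rot: [0.668, 0.227, 0.672, -0.227]
contact_force: [-0.9, 0.4, -1.1]
gripper_width: 0.999
```

Emit:
drive_tool(series=[{"x": 0,"y": -0.5,"z": 0.4,"ax": 0,"ay": 0,"az": 0},{"x": 0,"y": -1.1,"z": 0.8,"ax": 0,"ay": 0,"az": 0},{"x": 0,"y": -1.6,"z": 1.2,"ax": 0,"ay": 0,"az": 0},{"x": 0,"y": -1.6,"z": 1.2,"ax": 0,"ay": 0,"az": 0},{"x": 0,"y": -1.6,"z": 1.2,"ax": 0,"ay": 0,"az": 0}])

```text
time: 10.73
tool_pos: [0.4076, -0.1632, 0.2039]
tool_rot: [0.669, 0.227, 0.671, -0.226]
contact_force: [-0.0, 0.1, -0.5]
gripper_width: 1.001
```

```bash
python3 shot.py 9; python3 -c "
from h import *
move([.5588,-.1147,.105])"
```

```text
t 10.83 p [ 0.4078 -0.1626  0.2043] yaw 52.7 q [-0.55 -0.4   2.06  0.    1.49 -1.47] F [-0.6  0.3 -0.5] T [ 0.03  0.02 -0.03] w 0.998
shift [3.967 5.183 3.65 ] turn [ 0.    -0.022 -0.002]
[[-0.001, 0.606, 0.795], [0.001, 0.795, -0.606], [-1.0, 0.0, -0.002]]
```

View pics/top_9.png

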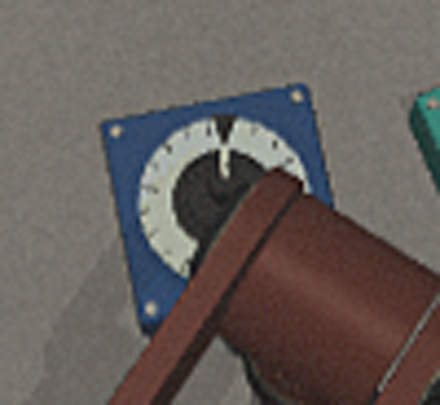

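View pics/side_9.png

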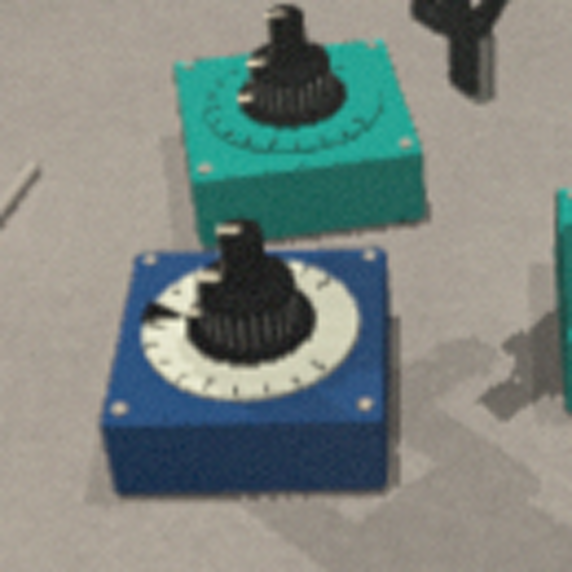

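Both crops show the coarse and fine lines in one row under the arrow (top crop around (224,155–175)). One last numeric check follows.

```bash
python3 - <<'E'
from h import *
f=np.load("top_9.npz"); c=np.array([.5590,-.1147])
im=cv2.cvtColor(f["img"],cv2.COLOR_BGR2GRAY); print(im[137:149,246:256])
for r,z in((139,.094),(140,.094),(141,.094),(143,.128),(144,.128)):
    w=np.clip(im[r,246:256].astype(float)-90,0,None); 
    if r<140: w[[0,1,2,-1,-2,-3,-4]]=0
    if w.sum():
        P=plane(f,[[(w*np.arange(246,256)).sum()/w.sum(),r]],z)[0,:2]-c; print(r,P.round(4),np.degrees(np.arctan2(P[1],P[0])).round(1))
g=np.load("side_9.npz")
for p,z in(((222,229),.128),((210,274),.094)):
    P=plane(g,(np.array(p)+.5)/4.4-.5+[150,110],z)[0,:2]-c; print("side",P,np.degrees(np.arctan2(P[1],P[0])).round(1))
# single knob unchanged?
a=np.load("top0.npz")["img"][150:176,148:174]; b=f["img"][150:176,148:174]; print("single diff",np.abs(a.astype(int)-b).mean(),np.abs(a.astype(int)-b).max())
E
```

```text
[[178 176 182 184 106 112 183 179 176 171]
 [179 169 171 162 184 187 164 164 176 180]
 [175  92  92  33 175 186  59  55 131 170]
 [ 32  38  37  29 188 191  48  34  32  33]
 [ 44  45  42  26 185 173  48  52  46  55]
 [ 46  52  44  31 178 113  41  45  44  49]
 [ 48  39  50  36 169 165  49  41  54  51]
 [ 50  49  49  36 120 187  50  42  54  51]
 [ 50  45  51  40  72  99  48  48  45  50]
 [ 49  37  55  53  46  50  52  50  54  42]
 [ 52  41  48  55  55  50  52  51  33  34]
 [ 57  39  41  51  47  47  49  36  34  40]]
139 [0.028  0.0011] 2.2
140 [0.0249 0.0011] 2.5
141 [0.0218 0.0011] 3.0
143 [0.0067 0.001 ] 8.8
144 [0.0037 0.0002] 2.4
side [ 0.01028993 -0.00041097] -2.3
side [ 0.0216525  -0.00300014] -7.9
single diff 9.281065088757396 24
```

```bash
python3 - <<'E'
from h import *
def pca(fn,box,z,thr=90):
    F=np.load(fn); x0,y0,x1,y1=box; im=cv2.cvtColor(F["img"],cv2.COLOR_BGR2GRAY)
    w=np.clip(im[y0:y1,x0:x1].astype(float)-thr,0,None).ravel(); ys,xs=np.mgrid[y0:y1,x0:x1]
    P=plane(F,np.c_[xs.ravel(),ys.ravel()],z)[:,:2]; m=(w[:,None]*P).sum(0)/w.sum(); D=P-m
    C=(D*w[:,None]).T@D; v=np.linalg.eigh(C)[1][:,1]; v*=np.sign(v[0])
    Q=m-[.559,-.1147]
    print(fn,"mean",Q.round(4),np.degrees(np.arctan2(Q[1],Q[0])).round(1),"pca",np.degrees(np.arctan2(v[1],v[0])).round(1))
pca("top_6.npz",(246,142,252,147),.128)
pca("top_9.npz",(249,143,253,146),.128)
pca("top_9.npz",(249,138,253,142),.094)
g=cv2.cvtColor(np.load("side_9.npz")["img"],cv2.COLOR_BGR2GRAY); print(g[158:176,192:212])
pca("side_9.npz",(199,160,207,165),.128)
E
```

```text
top_6.npz mean [0.0051 0.0058] 48.7 pca 57.7
top_9.npz mean [0.0052 0.0006] 6.6 pca 31.6
top_9.npz mean [0.0273 0.0011] 2.4 pca -0.1
[[150 143 105  80  86  81  83  79  78  75  79  81  73  75  77  78  78  76
   79  73]
 [147 147 112  84  81  83  81  77  75  73  71  71  62  64  72  72  71  74
   80  76]
 [147 146 115  84  75  70  80  91  85  72  62  57  55  41  41  47  58  73
   79  75]
 [147 142 113  88  79  74  85 133 136 132 129 130  87  47  34  41  44  69
   78  75]
 [147 144 117  87  77  78  89 156 175 175 175 168 102  46  34  34  44  55
   77  79]
 [146 148 136  96  77  73  80 100  77  70  76  72  49  37  39  38  31  49
   74  76]
 [144 144 146 104  79  77  74  66  40  37  31  31  34  35  40  38  35  42
   74  86]
 [141 147 147 124  90  80  80  72  45  29  33  36  39  33  35  30  28  49
  109 117]
 [135 137 139 133  96  80  81  84  52  37  32  37  28  35  26  39  30  43
  133 145]
 [102 108 104 103  86  83  81  96  59  31  31  37  36  34  29  33  31  34
   72  85]
 [ 80  79  80  82  82  80  81  82  52  33  32  34  27  34  26  33  26  31
   33  43]
 [ 78  78  78  83  75  70  60  56  58  39  29  31  29  30  35  35  27  34
   32  41]
 [ 82  80  84 106  83  55  49  46  64  44  34  26  33  36  35  25  31  29
   34  37]
 [ 87 107 126 157 126 111 101  78  71  39  34  36  33  34  30  33  29  32
   38  32]
 [145 177 180 197 188 181 172 138  73  36  25  33  32  32  35  36  35  28
   32  34]
 [220 226 185 176 176 175 175 143  70  30  29  34  38  26  33  35  29  30
   33  35]
 [228 225 171  92  66  65  71  56  36  29  34  30  24  32  32  30  30  32
   35  37]
 [227 224 157  69  33  29  33  35  40  29  38  31  31  31  32  35  33  38
   32  38]]
side_9.npz mean [ 0.008  -0.0008] -5.4 pca 6.6
```

```bash
python3 - <<'E'
from h import *
F=np.load("side_9.npz"); im=cv2.cvtColor(F["img"],cv2.COLOR_BGR2GRAY).astype(float)
def line(cols,r0,r1,z,base):
    r=np.arange(r0,r1); c=[]
    for u in cols:
        w=np.clip(im[r0:r1,u]-base,0,None); c.append([u,(w*r).sum()/w.sum()])
    c=np.array(c); k,b=np.polyfit(c[:,0],c[:,1],1); u=[cols[0],cols[-1]]
    P=plane(F,[[x,k*x+b] for x in u],z)[:,:2]; d=P[0]-P[1]; d*=np.sign(d[0]); print(c[:,1].round(2),"dir",np.degrees(np.arctan2(d[1],d[0])).round(1))
line([200,201,202,203],160,164,.128,75)
line([200,201,202,203],160,164,.128,60)
line([195,196,197,198],170,175,.094,60)
line([196,197,198],170,175,.094,85)
# arrow: dark wedge, pca per column
for u in range(180,196): 
    w=np.clip(120-im[176:188,u],0,None); print(u,round(float((w*np.arange(176,188)).sum()/max(w.sum(),1)),2),int(w.sum()),end="; ")
P=plane(F,[[185,181],[190,181]],.066)[:,:2];d=P[0]-P[1];print("horiz",np.degrees(np.arctan2(d[1],d[0])))
E
```

```text
[161.54 161.64 161.66 161.63] dir 8.1
[161.53 161.59 161.72 161.69] dir 4.9
[171.98 172.05 172.25 172.34] dir -0.8
[172.21 172.3  172.38] dir 3.1
180 181.67 505; 181 181.1 460; 182 179.59 379; 183 179.33 422; 184 179.42 445; 185 179.56 311; 186 180.01 192; 187 180.52 142; 188 180.68 105; 189 181.0 61; 190 181.0 17; 191 0.0 0; 192 182.0 16; 193 184.3 386; 194 184.45 522; 195 182.61 692; horiz 10.807159417456718
```

Both views put the fine line at about +5 to +7° and the arrow at about +1°. That is inside tolerance, but there is plenty of time, so I make a small −4° correction with the same grasp.

Emit:
drive_tool(series=[{"x": 0,"y": 1.2,"z": 0.9,"ax": 0,"ay": 0,"az": 0},{"x": 0,"y": 2.4,"z": 1.8,"ax": 0,"ay": 0,"az": 0},{"x": 0,"y": 3.6,"z": 2.6,"ax": 0,"ay": 0,"az": 0},{"x": 0,"y": 4.8,"z": 3.4,"ax": 0,"ay": 0,"az": 0},{"x": 0,"y": 5.18,"z": 3.65,"ax": 0,"ay": 0,"az": 0}])

```text
time: 11.25
tool_pos: [0.5622, -0.113, 0.2046]
tool_rot: [0.67, 0.225, 0.67, -0.225]
contact_force: [-0.7, 0.3, 0.9]
gripper_width: 0.999
```

Emit:
drive_tool(series=[{"x": 0,"y": 0,"z": 0,"ax": 0,"ay": 0,"az": 0},{"x": 0,"y": 0,"z": 0,"ax": 0,"ay": 0,"az": 0},{"x": 0,"y": 0,"z": 0,"ax": 0,"ay": 0,"az": 0},{"x": 0,"y": 0,"z": 0,"ax": 0,"ay": 0,"az": 0},{"x": 0,"y": 0,"z": 0,"ax": 0,"ay": 0,"az": 0}])

```text
time: 11.67
tool_pos: [0.5582, -0.116, 0.2055]
tool_rot: [0.67, 0.226, 0.67, -0.227]
contact_force: [-0.2, 0.4, -0.4]
gripper_width: 1.002
```

```bash
python3 -c "
from h import *
move([.5588,-.1147,.106])"
```

```text
t 11.67 p [ 0.5582 -0.116   0.2055] yaw 52.63 q [-0.34 -0.06  1.77 -0.    1.43 -1.25] F [-0.2  0.4 -0.4] T [-0.01 -0.02  0.02] w 1.002
shift [ 3.98   0.055 -0.015] turn [0.    0.003 0.001]
[[0.0, 0.607, 0.795], [-0.0, 0.795, -0.607], [-1.0, -0.0, 0.0]]
```

Emit:
drive_tool(series=[{"x": 1,"y": 0.04,"z": 0,"ax": 0,"ay": 0,"az": 0},{"x": 2,"y": 0.04,"z": 0,"ax": 0,"ay": 0,"az": 0},{"x": 3,"y": 0.04,"z": 0,"ax": 0,"ay": 0,"az": 0},{"x": 3.6,"y": 0.04,"z": 0,"ax": 0,"ay": 0,"az": 0},{"x": 3.95,"y": 0.04,"z": 0,"ax": 0,"ay": 0,"az": 0}])

```text
time: 12.08
tool_pos: [0.5576, -0.1147, 0.104]
tool_rot: [0.669, 0.226, 0.671, -0.227]
contact_force: [0.1, 0.3, -0.3]
gripper_width: 1.005
```

Emit:
drive_tool(series=[{"x": 0,"y": 0,"z": 0,"ax": 0,"ay": 0,"az": 0},{"x": 0,"y": 0,"z": 0,"ax": 0,"ay": 0,"az": 0},{"x": 0,"y": 0,"z": 0,"ax": 0,"ay": 0,"az": 0},{"x": 0,"y": 0,"z": 0,"ax": 0,"ay": 0,"az": 0},{"x": 0,"y": 0,"z": 0,"ax": 0,"ay": 0,"az": 0}])

```text
time: 12.5
tool_pos: [0.5607, -0.1151, 0.1081]
tool_rot: [0.671, 0.226, 0.669, -0.226]
contact_force: [0.1, -0.1, -0.2]
gripper_width: 1.002
```

```bash
python3 -c "
from h import *
move([.5588,-.1147,.106])"
```

```text
t 12.5 p [ 0.5607 -0.1151  0.1081] yaw 52.69 q [-0.33  0.03  1.84  0.    1.26 -1.25] F [ 0.1 -0.1 -0.2] T [ 0.02  0.03 -0.07] w 1.002
shift [ 0.086 -0.033 -0.07 ] turn [-0.     0.028 -0.009]
[[0.002, 0.606, 0.795], [-0.001, 0.795, -0.606], [-1.0, 0.001, 0.002]]
```

Emit:
drive_tool(series=[{"x": 0,"y": -0.01,"z": -0.04,"ax": 0,"ay": 0,"az": 0},{"x": 0,"y": -0.01,"z": -0.04,"ax": 0,"ay": 0,"az": 0},{"x": 0,"y": -0.01,"z": -0.04,"ax": 0,"ay": 0,"az": 0},{"x": 0,"y": -0.01,"z": -0.04,"ax": 0,"ay": 0,"az": 0},{"x": 0,"y": -0.01,"z": -0.04,"ax": 0,"ay": 0,"az": 0}], hand=0)

```text
time: 12.92
tool_pos: [0.5588, -0.1143, 0.1065]
tool_rot: [0.67, 0.226, 0.67, -0.226]
contact_force: [0.1, 0.2, -0.4]
gripper_width: 0.302
```

Emit:
drive_tool(series=[{"x": 0,"y": 0,"z": 0,"ax": 0,"ay": 0,"az": 0},{"x": 0,"y": 0,"z": 0,"ax": 0,"ay": 0,"az": 0},{"x": 0,"y": 0,"z": 0,"ax": 0,"ay": 0,"az": 0},{"x": 0,"y": 0,"z": 0,"ax": 0.4,"ay": 0,"az": 0},{"x": 0,"y": 0,"z": 0,"ax": 0.8,"ay": 0,"az": 0}])

```text
time: 13.33
tool_pos: [0.5591, -0.114, 0.1069]
tool_rot: [0.662, 0.25, 0.661, -0.25]
contact_force: [0.6, 2.4, 2.7]
gripper_width: 0.255
```

Emit:
drive_tool(series=[{"x": 0,"y": 0,"z": 0,"ax": 0,"ay": 0,"az": 0},{"x": 0,"y": 0,"z": 0,"ax": 0,"ay": 0,"az": 0},{"x": 0,"y": 0,"z": 0,"ax": 0,"ay": 0,"az": 0}])

```text
time: 13.58
tool_pos: [0.5591, -0.1141, 0.1068]
tool_rot: [0.662, 0.249, 0.662, -0.249]
contact_force: [0.4, 3.1, 3.5]
gripper_width: 0.255
```

Emit:
drive_tool(series=[{"x": 0,"y": 0,"z": 0,"ax": 0,"ay": 0,"az": 0},{"x": 0,"y": 0,"z": 0,"ax": 0,"ay": 0,"az": 0},{"x": 0,"y": 0,"z": 0,"ax": 0,"ay": 0,"az": 0},{"x": 0,"y": 0,"z": 0,"ax": 0,"ay": 0,"az": 0},{"x": 0,"y": 0,"z": 0,"ax": 0,"ay": 0,"az": 0}], hand=1)

```text
time: 14.0
tool_pos: [0.5587, -0.1146, 0.1064]
tool_rot: [0.662, 0.249, 0.662, -0.25]
contact_force: [-0.1, -0.2, 0.9]
gripper_width: 0.947
```

Emit:
drive_tool(series=[{"x": -1,"y": 0,"z": 0,"ax": 0,"ay": 0,"az": 0},{"x": -2.5,"y": 0,"z": 0,"ax": 0,"ay": 0,"az": 0},{"x": -4,"y": 0,"z": 0,"ax": 0,"ay": 0,"az": 0},{"x": -4,"y": 0,"z": 0,"ax": 0,"ay": 0,"az": 0},{"x": -4,"y": 0,"z": 0,"ax": 0,"ay": 0,"az": 0}])

```text
time: 14.42
tool_pos: [0.5607, -0.1151, 0.2105]
tool_rot: [0.664, 0.249, 0.659, -0.249]
contact_force: [-0.0, -0.1, -0.9]
gripper_width: 0.995
```

Emit:
drive_tool(series=[{"x": 0,"y": -1.2,"z": -0.9,"ax": 0,"ay": 0,"az": 0},{"x": 0,"y": -2.4,"z": -1.8,"ax": 0,"ay": 0,"az": 0},{"x": 0,"y": -3.6,"z": -2.6,"ax": 0,"ay": 0,"az": 0},{"x": 0,"y": -4.8,"z": -3.6,"ax": 0,"ay": 0,"az": 0},{"x": 0,"y": -5.2,"z": -4.0,"ax": 0,"ay": 0,"az": 0}])

```text
time: 14.83
tool_pos: [0.3939, -0.1459, 0.2039]
tool_rot: [0.66, 0.25, 0.663, -0.25]
contact_force: [0.8, -0.1, -0.1]
gripper_width: 0.999
```

Emit:
drive_tool(series=[{"x": 0,"y": 0,"z": 0,"ax": 0,"ay": 0,"az": 0},{"x": 0,"y": 0,"z": 0,"ax": 0,"ay": 0,"az": 0},{"x": 0,"y": 0,"z": 0,"ax": 0,"ay": 0,"az": 0},{"x": 0,"y": 0,"z": 0,"ax": 0,"ay": 0,"az": 0},{"x": 0,"y": 0,"z": 0,"ax": 0,"ay": 0,"az": 0}])

```text
time: 15.25
tool_pos: [0.3986, -0.1458, 0.2063]
tool_rot: [0.662, 0.249, 0.662, -0.249]
contact_force: [-0.6, 0.4, -0.0]
gripper_width: 1.001
```

```bash
python3 shot.py 10; python3 - <<'E'
from h import *
move([.5588,-.1147,.106])
f=np.load("top_10.npz"); print(cv2.cvtColor(f["img"],cv2.COLOR_BGR2GRAY)[137:149,246:256])
F=np.load("side_10.npz"); im=cv2.cvtColor(F["img"],cv2.COLOR_BGR2GRAY).astype(float)
for cols,r0,r1,z,base in(([200,201,202,203],160,164,.128,75),([200,201,202,203],160,164,.128,60),([195,196,197,198],170,175,.094,60),([196,197,198],170,175,.094,85)):
    r=np.arange(r0,r1); c=np.array([[u,(np.clip(im[r0:r1,u]-base,0,None)*r).sum()/np.clip(im[r0:r1,u]-base,0,None).sum()] for u in cols])
    k,b=np.polyfit(c[:,0],c[:,1],1); P=plane(F,[[x,k*x+b] for x in (cols[0],cols[-1])],z)[:,:2]; d=P[0]-P[1]; print(c[:,1].round(2),np.degrees(np.arctan2(d[1],d[0])).round(1))
E
```

```text
t 15.35 p [ 0.3985 -0.1458  0.2064] yaw 48.74 q [-0.53 -0.45  2.08  0.    1.5  -1.38] F [-0.2  0.2 -0.7] T [ 0.02 -0.01 -0.01] w 0.999
shift [4.013 5.166 4.002] turn [-0.    -0.007  0.001]
[[-0.001, 0.659, 0.752], [0.0, 0.752, -0.659], [-1.0, -0.0, -0.001]]
[[175 173 181 184 105 109 182 181 176 174]
 [182 166 169 163 181 185 164 167 172 180]
 [171  96  95  33 173 187  63  51 129 167]
 [ 36  27  39  35 188 186  49  35  30  35]
 [ 40  49  51  33 174 189  50  42  49  52]
 [ 56  53  43  32 140 194  54  42  48  47]
 [ 48  41  53  34 144 198  49  48  55  58]
 [ 52  47  52  41 128 185  49  43  56  50]
 [ 53  47  52  50  71 103  50  53  50  37]
 [ 50  36  54  50  48  50  49  55  58  49]
 [ 55  33  51  52  56  54  50  45  49  41]
 [ 54  37  41  52  55  55  57  51  53  54]]
[161.34 161.45 161.65 161.67] -0.0
[161.34 161.44 161.63 161.68] -0.5
[172.   172.04 172.24 172.37] -1.0
[172.21 172.29 172.39] 2.7
```

View pics/top_10.png

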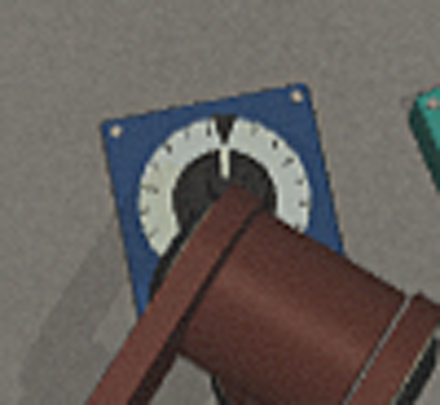

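View pics/side_10.png

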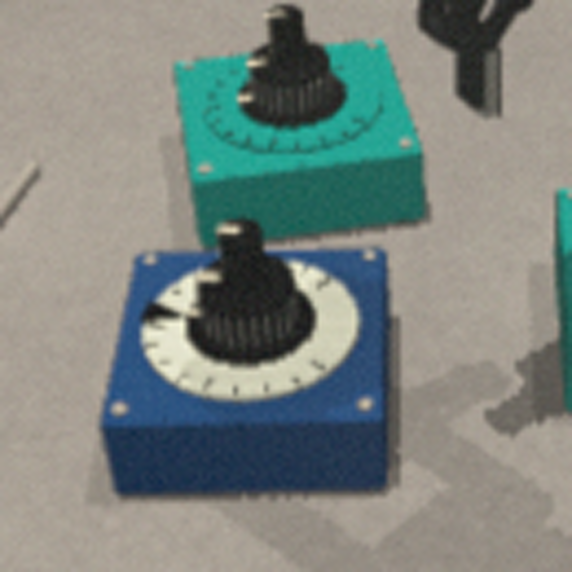

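The pictures now show the arrow, coarse line and fine line in one straight vertical stroke in the top crop ((224,130)–(224,175)). The gripper is free and at rest. Handing in.

```bash
python3 -c "
from plant import workorder
print(workorder.job_done())"
```

```text
the job is handed in; nothing more can be done
None
```

I set both knobs on the blue double-knob box to the arrow and handed the job in at about 15.4 s. No verdict was reported.

- **Coarse knob:** I turned it about +34°. My last checks put its line at about 0–2°, with the arrow at about 1°.
- **Fine knob:** I turned it about −48°. Most readings afterwards put it roughly 5° past the arrow, so I regrasped it and turned it another −4°. The last check read about 0°, and the coarse knob had not moved.
- **Accuracy:** The fine line is only about 3–6 pixels long. Single readings after the first fine turn scattered from about −5° to +9°, and one direction fit in the top view gave 32°, which I discarded as unreliable.
- **Other box:** The arm never touched the single knob. The only check of it was a top-view image comparison after the main turn. It showed a small overall difference (mean 9, maximum 24 grey levels, perhaps from lighting), and I did not measure that knob's angle.
- **Forces:** The wrist force in the readings between moves stayed below about 8 N, and the gripper was clear and open at hand-in.

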